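# Cap the bit pot and open its dust cover

### The job

Push the dock's ejector slide fully home so that the nested pair of lids comes out clear of the cheeks, then carry the pair by the lower lid's flange, never by the knob, lower it onto the open wooden pot until fully seated, and let go. Then take the upper lid by its knob and lift it alone, level, to about 10 cm above the lower lid, which stays undisturbed in the pot, and finish while still holding it there over the pot. Do not shift the pot or disturb the other things on the bench.

Things in the scene. Friction and masses are not known exactly. Their poses are not given: they have to be found in the camera images.
- dock: Lid dock, fixed: two wooden cheeks 125 mm long, 14 thick, 34 high, 64 mm apart; the lid pair stands on the bench between them. Origin on the bench under the lids' start (to 3 mm). x runs along the channel, the ejection direction, roughly away from the robot; cheeks span x -110 to +15 mm, joined at the rear by a bar 12 mm high and thick.
- ejector (a joint): Sprung steel slide along the dock's x: 0 at rest, 0.065 m fully home at its stop. Spring force about 2 N at rest, 5 N home; it returns when let go. Its 28 mm high pusher plate, 0 to 5 mm behind the inner lid's flange at rest, pushes the lids out; at full travel they stand 60 to 65 mm along the dock's x, clear of the cheeks, and stay there.
- ejector_tab (a point): On the rear face (the one to push, towards the dock's +x) of the slide's upright steel tab, 45 mm above the bench, mid-width; moves with the slide, 81 mm behind the dock's origin at rest. Tab: 44 mm wide, 6 thick, top 65 mm above the bench. It may be pushed anywhere on its upper part.
- inner_mid (a point): Inner (lower) lid, loose turned wood, about 100 g: a tapered plug 38 mm across, 8 deep; above it a flange 60 across, 20 thick; on top a spigot 40 across, 7 high, with six bit holes. Point: on the axis half-way up the flange, 18 mm above the plug's underside, 10 mm above the flange's underside. z up its axis.
- cap_knob (a point): Outer (upper) lid, loose turned wood, about 50 g: hollow cap 52 mm across, 12 high, resting on the flange over the spigot with 1.5 mm play all round; on top a round knob 20 across, 16 high. Point: the knob's centre, 8 mm below its top, 20 mm above the cap's lower rim, 30 mm above the inner lid's point when nested. z up its axis.
- pot_mouth (a point): Centre of the open pot's mouth at rim height, 70 mm above the bench. Pot: loose turned wood, about 450 g, bellied, 72 mm at its widest, rim 54 across, mouth 42 across. The inner lid's plug enters the mouth and its flange rests on the rim, its point then 10 mm above this one. z up the pot's axis.
- goblet_a: Bystander: small turned wooden goblet, 46 mm across, 52 mm high; origin at the centre of its underside. Leave alone.
- goblet_b: Bystander: small turned wooden goblet, 46 mm across, 52 mm high; origin at the centre of its underside. Leave alone.
- spoon: Bystander: wooden spoon, 220 mm long, lying flat; origin along its length. Leave alone.
- spatula: Bystander: wooden spatula, 240 mm long, lying flat; origin along its length. Leave alone.
- drum_a: Bystander: small sanding drum standing on end, 22 mm across, 20 mm high; origin at the centre of its underside. Leave alone.
- drum_b: Bystander: sanding drum standing on end, 28 mm across, 24 mm high; origin at the centre of its underside. Leave alone.
- wax_jar: Bystander: squat glass jar of wax with a steel cap, 60 mm across, 70 mm high; origin at the centre of its underside. Leave alone.
There are look-alikes about, which are no part of the job. What is shaped like the part that bears inner_mid but blue or yellow is not meant. What is shaped like the part that bears cap_knob but blue or turquoise is not meant.

How it is judged (in metres and radians):
On the way, in this order (a step that is already met when the one before it is completed fails the run):
1. the slide is pushed home (past 57 mm) and the nested pair stands clear of the cheeks (more than 54 mm along the dock) (value of joint ejector above 0.057 m and x of inner_mid in the frame of dock above 0.054 m and distance between cap_knob and inner_mid below 0.036 m and angle between cap_knob's own z axis and vertical below 0.12 rad), for 0.1 s.
2. the inner lid is seated in the pot with the outer lid still nested on it, and the fingers have let go of the inner lid (horizontal distance between inner_mid and pot_mouth below 0.004 m and z of inner_mid in the frame of pot_mouth between 0.006 and 0.014 m and angle between inner_mid's own z axis and vertical below 0.1 rad and distance between cap_knob and inner_mid below 0.036 m and angle between cap_knob's own z axis and vertical below 0.12 rad and contact force between the fingers and inner_lid below 0.1 N), for 0.2 s.
At the end, for the whole second after the job is handed in: Outer lid gripped (over 1 N), raised 60-160 mm, within 50 mm of the pot's axis, tilt under 15 deg; inner lid untouched in the pot, within 4 mm of axis and seated height, tilt under 6 deg; pot upright, within 20 mm of its start; slide sprung back (under 20 mm) (horizontal distance between inner_mid and pot_mouth below 0.004 m and z of inner_mid in the frame of pot_mouth between 0.006 and 0.014 m and angle between inner_mid's own z axis and vertical below 0.1 rad and z of cap_knob in the frame of inner_mid between 0.09 and 0.19 m and horizontal distance between cap_knob and pot_mouth below 0.05 m and angle between cap_knob's own z axis and vertical below 0.26 rad and contact force between the fingers and outer_lid above 1 N and contact force between outer_lid and inner_lid below 0.05 N and contact force between the fingers and inner_lid below 0.1 N and angle between pot_mouth's own z axis and vertical below 0.05 rad and distance of pot_mouth from where it was at the start of the episode below 0.02 m and value of joint ejector below 0.02 m); the arm keeps its last pose, push and grip.
It fails at once if the two lids come apart while the inner lid is not seated in the pot (distance between cap_knob and inner_mid above 0.042 m and not (horizontal distance between inner_mid and pot_mouth below 0.004 m and z of inner_mid in the frame of pot_mouth between 0.006 and 0.014 m and angle between inner_mid's own z axis and vertical below 0.1 rad)).
It fails at once if the fingers hold the outer lid while the inner lid hangs in the air, off its seat (contact force between the fingers and outer_lid above 2 N and height (world z) of inner_mid above 0.04 m and (z of inner_mid in the frame of pot_mouth above 0.02 m or horizontal distance between inner_mid and pot_mouth above 0.03 m)).
It fails at once if the pot is shifted more than 20 mm or tipped (distance of pot_mouth from where it was at the start of the episode above 0.02 m or angle between pot_mouth's own z axis and vertical above 0.2 rad).
It fails at once if a bystander is moved more than 25 mm (distance of any of goblet_a, goblet_b, spoon, spatula, drum_a, drum_b, wax_jar from where it was at the start of the episode above 0.025 m).
It also fails if it takes over 72 s, if anything falls off the work surface, if the arm or the gripper's body presses on something with over 40 N, if the wrist force passes 120 N, or if a joint passes its speed limit or range.

### The arm

A 7-joint arm with a two-finger parallel gripper is mounted at the origin on the work surface. World frame = base frame: x ahead of the robot, y to its left, z up, the work surface at z = 0. Lengths are in mm, angles in rad, forces in N, time in s.
With the tool pointing down it reaches from about 425 to 950 mm from the base axis. Payload 16.7 kg.
Tool frame: the origin (TCP) lies at the very end of the fingers, on their centre line; the grasp point (between the pads) lies 19 mm behind it; z points along the fingers, y is the line along which they close (so a half turn about z gives the same grasp; the last joint's range is limited). The gripper opens to 94 mm and grips with 3 to 60 N. Pads are 16 mm wide; open, the fingers measure 119 mm over their backs; the gripper's body (75 mm by 177 mm) begins 78 mm behind the grasp point.
Start: joints at [1.063, 0.426, 0.074, 1.606, -0.034, 1.111, -0.067], TCP at [236.362, -632.224, 205.467] pointing down, gripper open.
Joint ranges: [-2.85, 2.85], [-0.5, 2.14], [-1.23, 1.37], [0.21, 2.46], [-1.02, 4.16], [0.16, 2.05], [-2.73, 2.73]. Speed limits (rad/s): [1.89, 1.89, 2.39, 2.39, 3.01, 3.01, 3.01].

### API

Orientations are given as [roll, pitch, yaw] about the fixed x, y, z axes, in that order (R = Rz(yaw) Ry(pitch) Rx(roll)).
In Python, from bench import status, get_image, job gives the robot as it stands.
- The arm moves only by the tool step_arm, never from a script. Its argument "motion" is a list of rows, each an object of numbers: "tx", "ty", "tz": the shift along the tool's x, y, z as a fraction of full scale; "turn": the turn about the tool's z as a fraction of full scale. In form: [{"tx": .., "ty": .., "tz": .., "turn": ..}, ...]. A call has 1 to 10 rows; each row is the pose to reach, as a shift and turn from the pose commanded when the call began, along the tool's axes at that moment, turning the shorter way round; what a row does not reach only later rows make up. Full scale, the value 1, is 30 cm for a shift and 360 degrees for a turn. A row lasts 1/10 s, in which the tool goes at most 50 mm and 8.59 degrees, less where a joint would pass 70% of its speed; a pose out of reach is approached as far as the arm can. A call with a number of a shift or a turn outside -1 to 1 is refused whole. A call with a gripper value outside its range is refused whole. "grip" is the opening, from -1 (shut) to 1 (fully open), set as the call begins (left out, the last holds). The fingers move at their own pace and stop on an object; the grip force is fixed at half the most. Time passes only in rows, so rows that repeat a pose let the fingers close. It gives the time, the measured TCP pose, the force, the opening and the grip force at its end, in the units of the state.
- status.read_state(): the state, without advancing time (a new reading comes with each control period).
- get_image(name): name is "scene" or "top" or "wrist"; returns a dict with "image" (420x560x3 uint8, red, green, blue), "fx", "fy", "cx", "cy" (pixels), "R" (3x3) and "t" (3): a world point X has camera coordinates R X + t; the wrist camera has in their place "mount" (4x4, takes a point from camera to tool coordinates, whose origin is the TCP and whose axes are the flange's). Camera axes: x right, y down, z forward; pixel columns grow to the right and rows downward; lengths in mm; the calibration is good to about 2 mm. A picture is of the moment at which its call begins: read the wrist's pose just before it. There is no depth.
- job.finish_job(): hands the job in; it is judged then, once.
The state is a dict: "time": time; "q": joint angles; "joint_velocities": joint speeds; "joint_torque": joint torques, N m; "eef_pos": TCP position; "ee_rot": TCP orientation; "contact_force": force on the tool from outside, world axes, zero at the start; "moment": the same for the moment, N m; "grip_width": opening from 0.0 (shut) to 1.0 (fully open); "gripper_force": force on a finger pad.
Only numpy, scipy, OpenCV 4.12 (cv2) and the standard library are available. Lean on these libraries where they do the work, as an engineer would, in place of code of your own. Each camera call takes 0.05 s, during which the arm holds its last target. There are 200 camera calls.

## Working session

There is one attempt and no reset: what is moved stays moved. The work goes in short steps, Python scripts to look and compute and a tool call to move; the robot and the scene stay as the last step left them, time stands still between calls to the robot, and variables do not carry over. Pictures are saved under pics/ and viewed, at most 10 in all, crops included, and the job is handed in when it is done.

Besides the shell and the picture viewer there is one more tool, called after "Request:" as a command line: name --argument value ..., lists and objects as JSON in quotes. step_arm: Moves the arm, as the interface text tells. Its arguments: {"type":"object","properties":{"motion":{"type":"array","items":{"type":"object","properties":{"tx":{"type":"number","minimum":-1,"maximum":1},"ty":{"type":"number","minimum":-1,"maximum":1},"tz":{"type":"number","minimum":-1,"maximum":1},"turn":{"type":"number","minimum":-1,"maximum":1}}}},"grip":{"type":"number"}},"required":["motion"]}

```bash
mkdir -p pics; cat > h.py <<'E'
import numpy as np, cv2, json
from bench import status, get_image, job
from scipy.spatial.transform import Rotation as Ro
def snap(n,f):
    s=status.read_state(); d=get_image(n); cv2.imwrite(f'pics/{f}.png',d['image'][:,:,::-1])
    c={k:np.array(v).tolist() for k,v in d.items() if k!='image'}; c['s']={k:np.array(v).tolist() for k,v in s.items()}
    json.dump(c,open(f'pics/{f}.json','w')); return d,s
def cam(f):
    c=json.load(open(f'pics/{f}.json')); K=np.array([[c['fx'],0,c['cx']],[0,c['fy'],c['cy']],[0,0,1]])
    if 'R' in c: return K,np.array(c['R']),np.array(c['t'])
    s=c['s']; T=np.eye(4); T[:3,:3]=Ro.from_euler('xyz',s['ee_rot']).as_matrix(); T[:3,3]=s['eef_pos']
    M=np.linalg.inv(T@np.array(c['mount'])); return K,M[:3,:3],M[:3,3]
def onz(f,u,v,z):
    K,R,t=cam(f); d=R.T@np.linalg.inv(K)@[u,v,1]; o=-R.T@t; return o+d*(z-o[2])/d[2]
def proj(f,X):
    K,R,t=cam(f); p=K@(R@np.array(X,float)+t); return p[:2]/p[2]
E
python3 - <<'E'
from h import *
for n in ('scene','top','wrist'): d,s=snap(n,n+'0')
print(s); 
a=cv2.imread('pics/scene0.png');b=cv2.imread('pics/top0.png')
for n in('scene0','top0'):
    K,R,t=cam(n);print(n,K[0,0],(-R.T@t).round(),R.round(2).tolist())
E
```

```text
{'time': 0.1, 'q': array([ 1.06347398,  0.42663695,  0.07387668,  1.60651926, -0.03408062,
        1.11077944, -0.06708871]), 'joint_velocities': array([ 0.00139147, -0.00058741,  0.00171442, -0.00301246, -0.00080065,
        0.00117992,  0.00103024]), 'joint_torque': array([ 1.01859009e-02, -9.37446141e+01,  3.67879540e+00, -4.55034614e+01,
       -4.83206834e-02,  1.67911174e-02,  1.25665383e-04]), 'eef_pos': array([ 236.23347579, -631.91306233,  204.87851151]), 'ee_rot': array([-3.14051391e+00,  1.00328150e-04,  3.57789843e-01]), 'contact_force': array([0.39848676, 0.33737752, 0.09120634]), 'moment': array([-0.01469405,  0.00066984, -0.01550221]), 'gripper_force': 0.0, 'grip_width': 1.0031898304851745}
scene0 425.72157984129416 [ 927. -498.  756.] [[0.86, 0.52, -0.02], [0.35, -0.61, -0.71], [-0.38, 0.6, -0.71]]
top0 426.636845409708 [ 354.   66. 1158.] [[-0.01, -1.0, 0.0], [-0.99, 0.01, -0.17], [0.17, -0.01, -0.99]]
```

View pics/scene0.png

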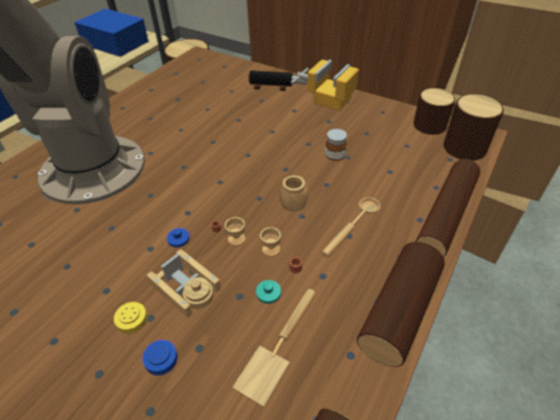

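View pics/top0.png

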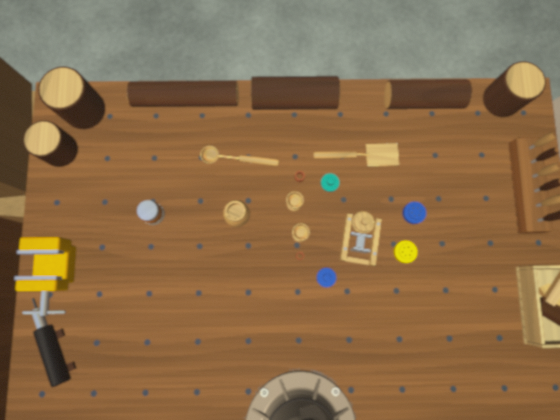

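```bash
python3 - <<'E'
from h import *
a=cv2.imread('pics/scene0.png');b=cv2.imread('pics/top0.png')
def c(im,u,v,w,h,k): return cv2.resize(im[v:v+h,u:u+w],None,fx=k,fy=k,interpolation=cv2.INTER_CUBIC)
A=c(b,335,200,50,75,8); B=c(a,140,240,90,75,4.4444); B=cv2.resize(B,(400,333))
P=c(b,215,190,50,37,8)[:267]; Q=c(a,270,165,50,50,5)[:267]
out=np.zeros((600,800,3),np.uint8)
out[:600,:400]=A; out[:333,400:]=B; out[333:333+250,400:650]=Q
cv2.imwrite('pics/c1.png',out)
E
```

```text
(no output)
```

View pics/c1.png

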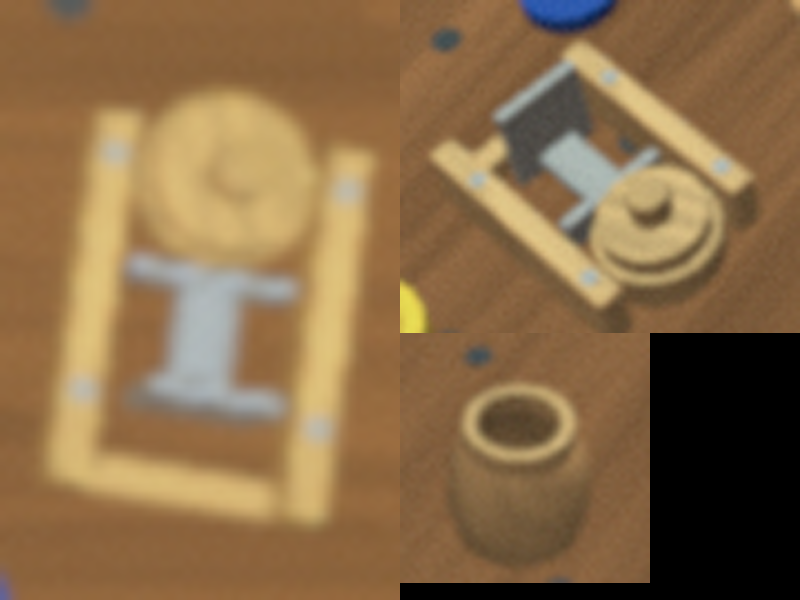

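```bash
python3 - <<'E'
from h import *
T=lambda u,v:(335+u/8-.5+.06,200+v/8-.5+.06)
S=lambda u,v:(140+(u-400)/4.444-.4,240+v/4.44-.4)
S2=lambda u,v:(270+(u-400)/5-.4,165+(v-333)/5-.4)
p=lambda n,q:print(n,np.round(q,1))
p('knobT',onz('top0',*T(237,168),56)); p('knobS',onz('scene0',*S(650,190),56))
p('flangeT',onz('top0',*T(228,176),28));
p('flangeS',onz('scene0',*S(656,226),28))
for n,q in dict(LF=(122,108),LR=(72,485),RF=(350,150),RR=(308,522)).items(): p('T'+n,onz('top0',*T(*q),34))
for n,q in dict(Lscrew=(113,152),Lscr2=(82,388),Rs=(347,190),Rs2=(318,428)).items(): p('T'+n,onz('top0',*T(*q),34))
for n,q in dict(Rs2=(477,179),Rs=(590,277),Ls2=(609,77),Ls=(721,166)).items(): p('S'+n,onz('scene0',*S(*q),34))
p('tabT L',onz('top0',*T(133,392),65));p('tabT R',onz('top0',*T(282,408),65))
p('tabS R',onz('scene0',*S(498,116),65));p('tabS L',onz('scene0',*S(573,64),65))
p('potS',onz('scene0',*S2(519,423),70)); p('potT',onz('top0',234.5,211.5,70))
p('potbotS',onz('scene0',*S2(520,535),0))
for n,u,v in [('gobA',294.5,199),('gobB',300.5,231),('jar',147.5,209)]: p(n,onz('top0',u,v,50))
for n,u,v in [('blue1',326,277),('turq',330,182),('blue2',414,212),('yel',406,251),('drumA',299,176),('spoonend',278,162),('spatend',315,154)]: p(n,onz('top0',u,v,20))
p('gobaS',onz('scene0',235,224,52));p('gobbS',onz('scene0',270,235,52));p('drumS',onz('scene0',216,225,20))
E
```

```text
knobT [ 521.8 -175.2   56. ]
knobS [ 520.7 -174.    56. ]
flangeT [ 523.4 -178.2   28. ]
flangeS [ 519.4 -175.    28. ]
TLF [ 545.9 -142.5   34. ]
TLR [ 420.5 -120.8   34. ]
TRF [ 530.8 -218.1   34. ]
TRR [ 407.6 -197.8   34. ]
TLscrew [ 531.  -138.8   34. ]
TLscr2 [ 452.3 -125.4   34. ]
TRs [ 517.4 -216.4   34. ]
TRs2 [ 438.3 -202.6   34. ]
SRs2 [ 434.8 -199.7   34. ]
SRs [ 514.4 -213.4   34. ]
SLs2 [ 448.9 -122.5   34. ]
SLs [ 528.  -136.6   34. ]
tabT L [ 448.1 -136.4   65. ]
tabT R [ 442.5 -184.    65. ]
tabS R [ 440.2 -181.7   65. ]
tabS L [ 449.9 -141.2   65. ]
potS [548.7 164.   70. ]
potT [547.  162.8  70. ]
potbotS [552.3 159.    0. ]
gobA [582.5   5.7  50. ]
gobB [496.9  -8.3  50. ]
jar [559.6 393.9  50. ]
blue1 [377.7 -75.   20. ]
turq [635.3 -94.2  20. ]
blue2 [ 549.3 -319.5   20. ]
yel [ 443.9 -291.    20. ]
drumA [653.1  -9.5  20. ]
spoonend [693.5  47.7  20. ]
spatend [715.5 -55.2  20. ]
gobaS [494.3  -4.4  52. ]
gobbS [579.7   7.6  52. ]
drumS [437.8  -7.   20. ]
```

```bash
python3 - <<'E'
from h import *
b=cv2.imread('pics/top0.png')
out=cv2.resize(b[165:240,200:300],(800,600),interpolation=cv2.INTER_CUBIC)
cv2.imwrite('pics/c2.png',out)
E
```

```text
(no output)
```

View pics/c2.png

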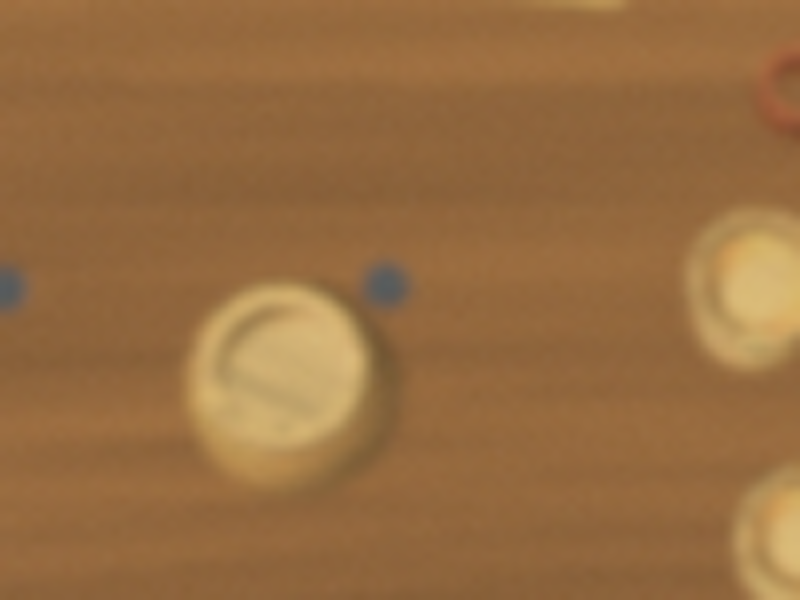

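```bash
cat >> h.py <<'E'
def go(X,yaw=None,s=None):
    s=s or status.read_state(); R=Ro.from_euler('xyz',s['ee_rot']).as_matrix()
    d=R.T@(np.array(X,float)-s['eef_pos'])/300
    t=0 if yaw is None else -(((yaw-s['ee_rot'][2]+np.pi)%(2*np.pi))-np.pi)/(2*np.pi)
    print('t xyz',d.round(4),'turn',round(t,4),'len mm',np.linalg.norm(d)*300)
E
python3 - <<'E'
from h import *
print(np.round(json.load(open('pics/wrist0.json'))['mount'],2))
go((423,-159.3,205),-0.172); go((423,-159.3,140),-0.172)
E
```

```text
[[   0.     -0.96   -0.29   83.51]
 [   1.      0.      0.      0.26]
 [   0.     -0.29    0.96 -178.75]
 [   0.      0.      0.      1.  ]]
t xyz [ 1.1348e+00 -1.2577e+00  1.0000e-03] turn 0.0843 len mm 508.1984992056457
t xyz [ 1.1348 -1.2575  0.2176] turn 0.0843 len mm 512.3322325650227
```

Request:
step_arm --grip -1 --motion '[{"tx":0.1,"ty":-0.1,"tz":0,"turn":0.01},{"tx":0.2,"ty":-0.2,"tz":0,"turn":0.02},{"tx":0.3,"ty":-0.31,"tz":0,"turn":0.03},{"tx":0.4,"ty":-0.43,"tz":0,"turn":0.04},{"tx":0.5,"ty":-0.54,"tz":0,"turn":0.05},{"tx":0.6,"ty":-0.66,"tz":0,"turn":0.06},{"tx":0.7,"ty":-0.78,"tz":0,"turn":0.07},{"tx":0.8,"ty":-0.89,"tz":0,"turn":0.08},{"tx":0.85,"ty":-0.95,"tz":0,"turn":0.0843}]'

```text
time: 1.05
eef_pos: [376.5, -272.7, 205.6]
ee_rot: [-3.141, -0.0, -0.171]
contact_force: [0.1, -0.1, 0.1]
grip_width: 0.269
gripper_force: 0.0
```

```bash
python3 - <<'E'
from h import *
go((470,-168,205),-0.172)
E
```

```text
t xyz [ 0.2477 -0.3969  0.0022] turn 0.0001 len mm 140.3632833299622
```

Request:
step_arm --motion '[{"tx":0.07,"ty":-0.12},{"tx":0.15,"ty":-0.24},{"tx":0.22,"ty":-0.35},{"tx":0.248,"ty":-0.397},{"tx":0.248,"ty":-0.397},{"tx":0.248,"ty":-0.397}]'

```text
validation failed for argument at $.mo...
```

```bash
python3 - <<'E'
from h import *
d,s=snap('wrist','w1'); print(s['eef_pos'])
cv2.imwrite('pics/w1b.png',cv2.resize(cv2.imread('pics/w1.png'),(800,600),interpolation=cv2.INTER_CUBIC))
E
```

```text
[ 376.47774469 -272.66657212  205.58970241]
```

View pics/w1b.png

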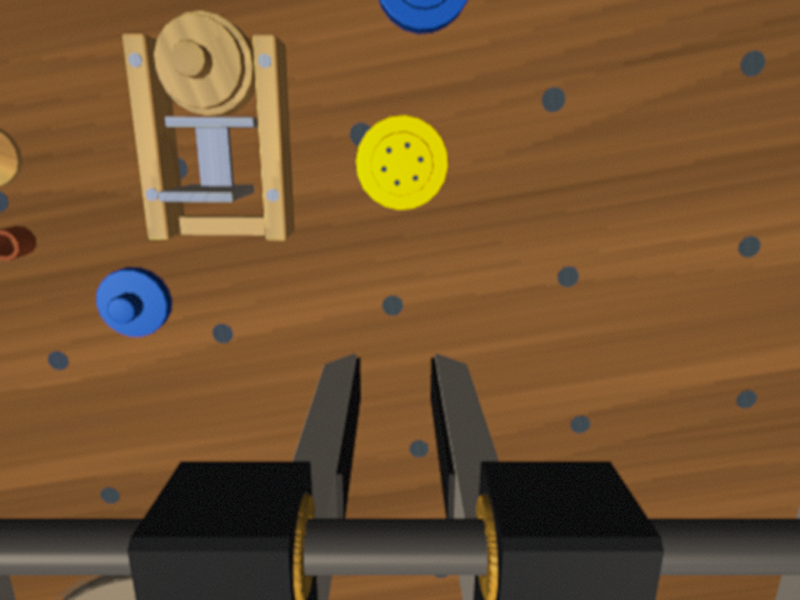

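```bash
python3 - <<'E'
from h import *
k=560/800
g=lambda u,v,z:onz('w1',u*k,v*k,z).round(1)
P=[g(152,194,34),g(272,194,34),g(136,60,34),g(264,61,34)]
print(*P); m=(P[0]+P[1])/2; n=(P[2]+P[3])/2; print(m,n,np.degrees(np.arctan2(*(n-m)[1::-1])))
print('tab',g(160,199,65),g(232,199,65),'knob',g(187,57,56), 'goblet', 'blue',g(122,310,36))
E
```

```text
[ 449.8 -126.9   34. ] [ 436.6 -203.3   34. ] [ 528.2 -141.2   34. ] [ 514.6 -217.1   34. ]
[ 443.2 -165.1   34. ] [ 521.4  -179.15   34.  ] -10.185520746768082
tab [ 447.  -144.9   65. ] [ 439.8 -186.8   65. ] knob [ 520.5 -179.2   56. ] goblet blue [377.8 -84.2  36. ]
```

Request:
step_arm --motion '[{"tx":0.07,"ty":-0.12,"tz":0,"turn":0},{"tx":0.15,"ty":-0.24,"tz":0,"turn":0},{"tx":0.22,"ty":-0.35,"tz":0,"turn":0},{"tx":0.248,"ty":-0.397,"tz":0,"turn":0},{"tx":0.248,"ty":-0.397,"tz":0,"turn":0},{"tx":0.248,"ty":-0.397,"tz":0,"turn":0}]'

```text
time: 1.7
eef_pos: [468.7, -171.8, 205.2]
ee_rot: [3.141, 0.001, -0.172]
contact_force: [-0.4, -1.1, 0.3]
grip_width: 0.005
gripper_force: 0.0
```

```bash
python3 - <<'E'
from h import *
d,s=snap('wrist','w2'); print(s['eef_pos'])
cv2.imwrite('pics/w2b.png',cv2.resize(cv2.imread('pics/w2.png'),(800,600),interpolation=cv2.INTER_CUBIC))
E
```

```text
[ 468.66666262 -171.83792941  205.23966781]
```

View pics/w2b.png

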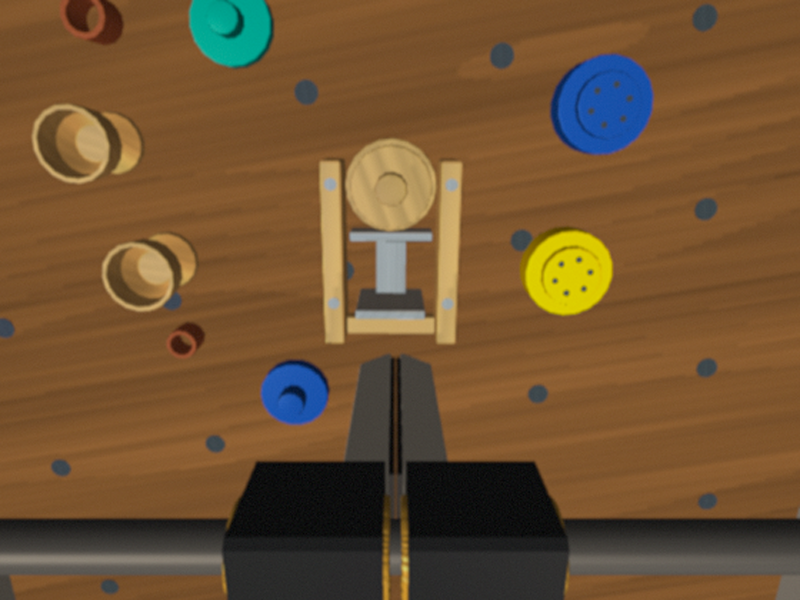

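```bash
python3 - <<'E'
from h import *
k=560/800
g=lambda u,v,z:onz('w2',u*k,v*k,z).round(1)
P=[g(334,303,34),g(447,303,34),g(330,184,34),g(452,184,34)]
print(*P); m=(P[0]+P[1])/2; n=(P[2]+P[3])/2; print(m,n,np.degrees(np.arctan2(*(n-m)[1::-1])))
print('tab',g(355,315,65),g(425,315,65),'knob',g(391,188,56),'tabrear',g(390,319,65))
s=status.read_state();print(s['eef_pos'],s['time'])
go((423.5,-162,200),-0.175)
E
```

```text
[ 449.7 -127.2   34. ] [ 436.6 -203.4   34. ] [ 528.6 -140.8   34. ] [ 515.3 -217.9   34. ]
[ 443.15 -165.3    34.  ] [ 521.95 -179.35   34.  ] -10.109571632595918
tab [ 448.7 -143.9   65. ] [ 441.3 -187.2   65. ] knob [ 521.5 -179.4   56. ] tabrear [ 442.4 -165.1   65. ]
[ 468.38047235 -172.29604837  205.3121927 ] 1.75
t xyz [-0.1533 -0.0081  0.0178] turn 0.0003 len mm 46.351750797911414
```

Request:
step_arm --grip -1 --motion '[{"tx":-0.08,"ty":-0.005,"tz":0,"turn":0.001},{"tx":-0.157,"ty":-0.009,"tz":0.05,"turn":0.001},{"tx":-0.157,"ty":-0.009,"tz":0.18,"turn":0.001},{"tx":-0.157,"ty":-0.009,"tz":0.31,"turn":0.001},{"tx":-0.157,"ty":-0.009,"tz":0.42,"turn":0.001},{"tx":-0.157,"ty":-0.009,"tz":0.5,"turn":0.001},{"tx":-0.157,"ty":-0.009,"tz":0.524,"turn":0.001},{"tx":-0.157,"ty":-0.009,"tz":0.524,"turn":0.001},{"tx":-0.157,"ty":-0.009,"tz":0.524,"turn":0.001},{"tx":-0.157,"ty":-0.009,"tz":0.524,"turn":0.001}]'

```text
time: 2.75
eef_pos: [423.9, -161.1, 49.5]
ee_rot: [3.141, -0.002, -0.179]
contact_force: [-0.2, -0.2, -0.4]
grip_width: 0.004
gripper_force: 0.0
```

Request:
step_arm --motion '[{"tx":0.02,"ty":0,"tz":0,"turn":0},{"tx":0.035,"ty":0,"tz":0,"turn":0},{"tx":0.05,"ty":0,"tz":0,"turn":0},{"tx":0.065,"ty":0,"tz":0,"turn":0},{"tx":0.08,"ty":0,"tz":0,"turn":0},{"tx":0.095,"ty":0,"tz":0,"turn":0},{"tx":0.11,"ty":0,"tz":0,"turn":0},{"tx":0.125,"ty":0,"tz":0,"turn":0},{"tx":0.14,"ty":0,"tz":0,"turn":0},{"tx":0.155,"ty":0,"tz":0,"turn":0}]'

```text
time: 3.75
eef_pos: [469.1, -168.9, 48.2]
ee_rot: [-3.142, 0.0, -0.178]
contact_force: [-5.6, 1.2, 2.8]
grip_width: 0.006
gripper_force: 2.5
```

Request:
step_arm --motion '[{"tx":0.012,"ty":0,"tz":0,"turn":0},{"tx":0.024,"ty":0,"tz":0,"turn":0},{"tx":0.036,"ty":0,"tz":0,"turn":0},{"tx":0.048,"ty":0,"tz":0,"turn":0},{"tx":0.06,"ty":0,"tz":0,"turn":0},{"tx":0.07,"ty":0,"tz":0,"turn":0},{"tx":0.07,"ty":0,"tz":0,"turn":0},{"tx":0.07,"ty":0,"tz":0,"turn":0}]'

```text
time: 4.55
eef_pos: [489.6, -172.6, 48.2]
ee_rot: [-3.141, 0.0, -0.178]
contact_force: [-5.1, 0.5, 1.8]
grip_width: 0.005
gripper_force: 2.3
```

Request:
step_arm --motion '[{"tx":0.01,"ty":0,"tz":0,"turn":0},{"tx":0.02,"ty":0,"tz":0,"turn":0},{"tx":0.02,"ty":0,"tz":0,"turn":0},{"tx":0.02,"ty":0,"tz":0,"turn":0}]'

```text
time: 4.95
eef_pos: [495.3, -173.6, 48.2]
ee_rot: [-3.141, 0.0, -0.178]
contact_force: [-4.9, 1.3, 1.6]
grip_width: 0.004
gripper_force: 2.5
```

Request:
step_arm --motion '[{"tx":0.01,"ty":0,"tz":0,"turn":0},{"tx":0.01,"ty":0,"tz":0,"turn":0},{"tx":0.01,"ty":0,"tz":0,"turn":0}]'

```text
time: 5.25
eef_pos: [498.1, -174.1, 48.2]
ee_rot: [-3.142, 0.0, -0.178]
contact_force: [-5.7, 0.5, 2.3]
grip_width: 0.002
gripper_force: 2.9
```

Request:
step_arm --motion '[{"tx":0.007,"ty":0,"tz":0,"turn":0},{"tx":0.007,"ty":0,"tz":0,"turn":0},{"tx":0.007,"ty":0,"tz":0,"turn":0}]'

```text
time: 5.55
eef_pos: [498.3, -174.2, 48.0]
ee_rot: [-3.142, 0.004, -0.178]
contact_force: [-17.0, 3.6, 12.6]
grip_width: 0.003
gripper_force: 8.2
```

Request:
step_arm --motion '[{"tx":0.007,"ty":0,"tz":0,"turn":0},{"tx":0.007,"ty":0,"tz":0,"turn":0},{"tx":0.007,"ty":0,"tz":0,"turn":0}]'

```text
time: 5.85
eef_pos: [498.5, -174.2, 47.7]
ee_rot: [3.142, 0.008, -0.179]
contact_force: [-25.1, 6.4, 19.9]
grip_width: 0.004
gripper_force: 13.4
```

Request:
step_arm --motion '[{"tx":-0.04,"ty":0,"tz":0,"turn":0},{"tx":-0.08,"ty":0,"tz":0,"turn":0},{"tx":-0.13,"ty":0,"tz":0,"turn":0},{"tx":-0.18,"ty":0,"tz":0,"turn":0},{"tx":-0.23,"ty":0,"tz":0,"turn":0},{"tx":-0.28,"ty":0,"tz":0,"turn":0},{"tx":-0.29,"ty":0,"tz":-0.05,"turn":0},{"tx":-0.29,"ty":0,"tz":-0.18,"turn":0},{"tx":-0.29,"ty":0,"tz":-0.3,"turn":0},{"tx":-0.29,"ty":0,"tz":-0.4,"turn":0}]'

```text
time: 6.85
eef_pos: [417.8, -159.7, 170.6]
ee_rot: [3.141, -0.003, -0.178]
contact_force: [0.2, -0.3, -0.3]
grip_width: 0.007
gripper_force: 0.0
```

Request:
step_arm --grip 1 --motion '[{"tx":0.1,"ty":0,"tz":0,"turn":0},{"tx":0.25,"ty":0,"tz":0,"turn":0},{"tx":0.38,"ty":0,"tz":0,"turn":0},{"tx":0.48,"ty":0,"tz":0,"turn":0},{"tx":0.52,"ty":0,"tz":0,"turn":0},{"tx":0.52,"ty":0,"tz":0,"turn":0},{"tx":0.52,"ty":0,"tz":0,"turn":0},{"tx":0.52,"ty":0,"tz":0,"turn":0}]'

```text
time: 7.65
eef_pos: [569.5, -187.2, 168.5]
ee_rot: [3.141, -0.0, -0.178]
contact_force: [0.2, 0.5, 0.3]
grip_width: 0.651
gripper_force: 0.0
```

```bash
python3 - <<'E'
from h import *
d,s=snap('wrist','w3'); print(s['eef_pos'],s['ee_rot'],s['joint_velocities'].round(3))
cv2.imwrite('pics/w3b.png',cv2.resize(cv2.imread('pics/w3.png'),(800,600),interpolation=cv2.INTER_CUBIC))
E
```

```text
[ 569.45379879 -187.17815941  168.53123052] [ 3.14142011e+00 -6.90637404e-05 -1.78459430e-01] [ 0.001 -0.003  0.001 -0.002  0.001  0.001 -0.001]
```

View pics/w3b.png

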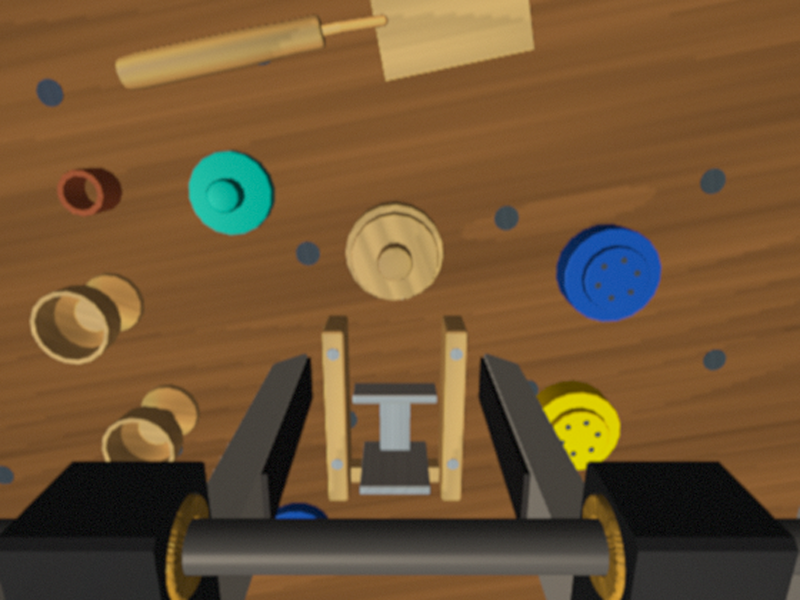

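```bash
python3 - <<'E'
from h import *
k=.7
g=lambda u,v,z:onz('w3',u*k,v*k,z).round(1)
print('knob',g(395,263,56),'flange',g(394.5,251.5,26), 'screws',g(333,354,34),g(456,354,34))
for X in [(583,-190,170),(583,-190,60)]: go(X,-0.178)
E
```

```text
knob [ 584.7 -190.9   56. ] flange [ 585.  -190.6   26. ] screws [ 528.6 -141.1   34. ] [ 514.9 -217.5   34. ]
t xyz [ 0.0455  0.0012 -0.0044] turn -0.0001 len mm 13.715537946733212
t xyz [0.0454 0.0011 0.3622] turn -0.0001 len mm 109.52126548884652
```

Request:
step_arm --grip 1 --motion '[{"tx":0.0525,"ty":0.003,"tz":0.05,"turn":0},{"tx":0.0525,"ty":0.003,"tz":0.15,"turn":0},{"tx":0.0525,"ty":0.003,"tz":0.27,"turn":0},{"tx":0.0525,"ty":0.003,"tz":0.38,"turn":0},{"tx":0.0525,"ty":0.003,"tz":0.45,"turn":0},{"tx":0.0525,"ty":0.003,"tz":0.5,"turn":0},{"tx":0.0525,"ty":0.003,"tz":0.53,"turn":0},{"tx":0.0525,"ty":0.003,"tz":0.545,"turn":0},{"tx":0.0525,"ty":0.003,"tz":0.55,"turn":0},{"tx":0.0525,"ty":0.003,"tz":0.55,"turn":0}]'

```text
time: 8.7
eef_pos: [586.3, -191.0, 4.0]
ee_rot: [3.142, -0.001, -0.178]
contact_force: [-0.1, 0.3, -0.2]
grip_width: 0.996
gripper_force: 0.0
```

Request:
step_arm --motion '[{"tx":0,"ty":0,"tz":0,"turn":0},{"tx":0,"ty":0,"tz":0,"turn":0}]'

```text
time: 8.9
eef_pos: [586.2, -191.0, 3.9]
ee_rot: [3.142, -0.001, -0.178]
contact_force: [0.2, -0.0, -0.2]
grip_width: 0.999
gripper_force: 0.0
```

Request:
step_arm --grip -1 --motion '[{"tx":0,"ty":0,"tz":0,"turn":0},{"tx":0,"ty":0,"tz":0,"turn":0},{"tx":0,"ty":0,"tz":0,"turn":0},{"tx":0,"ty":0,"tz":0,"turn":0},{"tx":0,"ty":0,"tz":0,"turn":0},{"tx":0,"ty":0,"tz":0,"turn":0},{"tx":0,"ty":0,"tz":0,"turn":0},{"tx":0,"ty":0,"tz":0,"turn":0}]'

```text
time: 9.7
eef_pos: [585.8, -190.8, 3.3]
ee_rot: [-3.141, 0.0, -0.178]
contact_force: [-0.9, 0.4, 0.2]
grip_width: 0.633
gripper_force: 30.0
```

Request:
step_arm --motion '[{"tx":0,"ty":0,"tz":-0.01,"turn":0},{"tx":0,"ty":0,"tz":-0.04,"turn":0},{"tx":0,"ty":0,"tz":-0.08,"turn":0},{"tx":0,"ty":0,"tz":-0.13,"turn":0},{"tx":0,"ty":0,"tz":-0.18,"turn":0},{"tx":0,"ty":0,"tz":-0.23,"turn":0},{"tx":0,"ty":0,"tz":-0.28,"turn":0},{"tx":0,"ty":0,"tz":-0.32,"turn":0},{"tx":0,"ty":0,"tz":-0.34,"turn":0},{"tx":0,"ty":0,"tz":-0.34,"turn":0}]'

```text
time: 10.7
eef_pos: [586.2, -191.0, 106.2]
ee_rot: [3.142, -0.001, -0.178]
contact_force: [0.9, 0.1, -1.3]
grip_width: 0.632
gripper_force: 30.0
```

```bash
python3 - <<'E'
from h import *
d,s=snap('wrist','w4'); print(s['eef_pos'],s['ee_rot'],s['grip_width'],s['gripper_force'])
go((549.5,161,110),-0.178)
cv2.imwrite('pics/w4b.png',cv2.resize(cv2.imread('pics/w4.png')[100:400,150:450],(600,600),interpolation=cv2.INTER_CUBIC))
E
```

```text
[ 586.21598998 -190.96465357  106.19450343] [ 3.14154206e+00 -1.19429826e-03 -1.78291178e-01] 0.632085868788199 29.999661147594452
t xyz [-0.3272 -1.1329 -0.0154] turn -0.0 len mm 353.7860510844157
```

View pics/w4b.png

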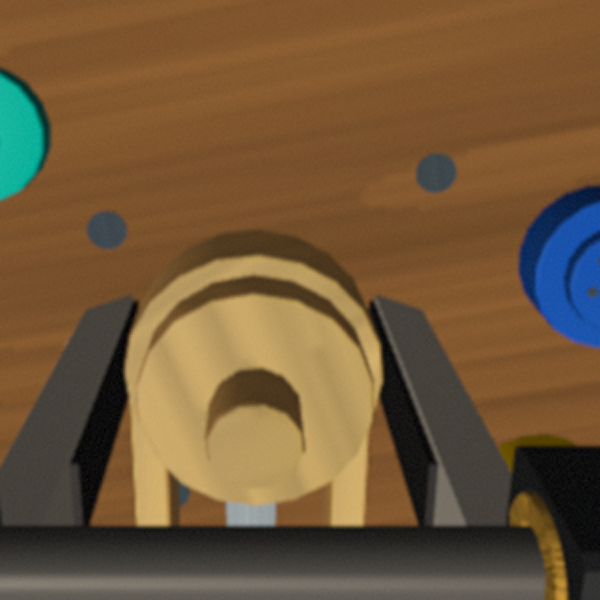

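Request:
step_arm --motion '[{"tx":-0.01,"ty":-0.02,"tz":-0.04,"turn":0},{"tx":-0.04,"ty":-0.07,"tz":-0.1,"turn":0},{"tx":-0.09,"ty":-0.15,"tz":-0.147,"turn":0},{"tx":-0.14,"ty":-0.25,"tz":-0.147,"turn":0},{"tx":-0.2,"ty":-0.35,"tz":-0.147,"turn":0},{"tx":-0.26,"ty":-0.45,"tz":-0.147,"turn":0},{"tx":-0.32,"ty":-0.56,"tz":-0.147,"turn":0},{"tx":-0.38,"ty":-0.67,"tz":-0.147,"turn":0},{"tx":-0.43,"ty":-0.77,"tz":-0.147,"turn":0},{"tx":-0.48,"ty":-0.86,"tz":-0.147,"turn":0}]'

```text
time: 11.75
eef_pos: [488.8, 90.5, 149.7]
ee_rot: [3.142, 0.0, -0.177]
contact_force: [0.4, 0.9, -0.7]
grip_width: 0.631
gripper_force: 30.0
```

Request:
step_arm --motion '[{"tx":-0.04,"ty":-0.07,"tz":0,"turn":0},{"tx":-0.08,"ty":-0.14,"tz":0,"turn":0},{"tx":-0.11,"ty":-0.19,"tz":0,"turn":0},{"tx":-0.125,"ty":-0.22,"tz":0,"turn":0},{"tx":-0.125,"ty":-0.22,"tz":0,"turn":0},{"tx":-0.125,"ty":-0.22,"tz":0,"turn":0},{"tx":-0.125,"ty":-0.22,"tz":0,"turn":0},{"tx":-0.125,"ty":-0.22,"tz":0,"turn":0}]'

```text
time: 12.55
eef_pos: [464.9, 159.4, 149.4]
ee_rot: [3.141, 0.0, -0.18]
contact_force: [0.2, 0.1, -2.3]
grip_width: 0.634
gripper_force: 30.0
```

```bash
python3 - <<'E'
from h import *
d,s=snap('wrist','w5'); print(s['eef_pos'],s['ee_rot'],s['grip_width'],s['gripper_force'],s['joint_velocities'].round(3))
cv2.imwrite('pics/w5b.png',cv2.resize(cv2.imread('pics/w5.png'),(800,600),interpolation=cv2.INTER_CUBIC))
E
```

```text
[464.89290731 159.35252919 149.36735526] [ 3.14143589e+00  6.58414274e-05 -1.79548155e-01] 0.6339334657084944 29.99965935945511 [-0.003 -0.    -0.004 -0.    -0.    -0.002 -0.001]
```

View pics/w5b.png

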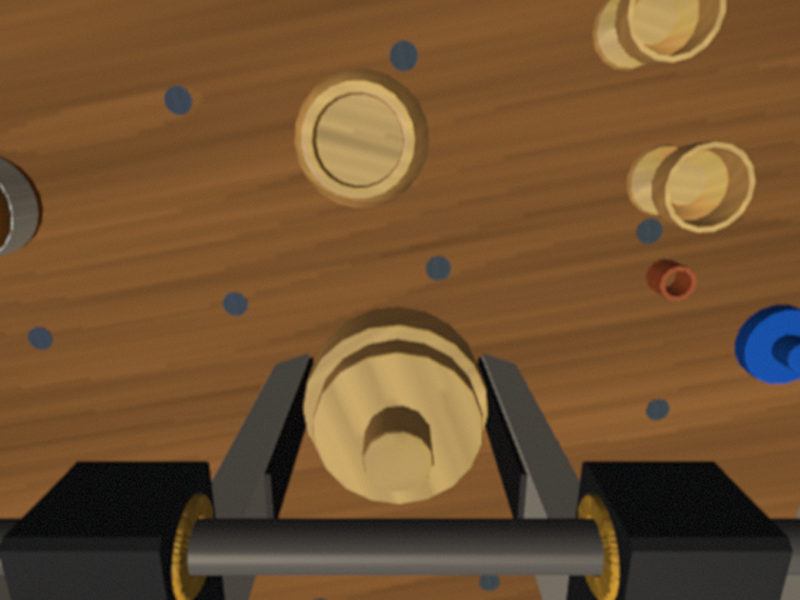

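```bash
python3 - <<'E'
from h import *
from scipy.optimize import least_squares
im=cv2.GaussianBlur(cv2.imread('pics/w5.png'),(0,0),.8).astype(float)
def circ(z,c0,r0,sgn,name,ch=0,amax=360,w=6):
    # radial max-gradient points around projected circle, mapped to plane z, circle fit
    P=[]
    for a in np.radians(np.arange(0,amax,5)):
        rs=np.arange(r0-w,r0+w,.25)
        uv=np.array([proj(n,[c0[0]+r*np.cos(a),c0[1]+r*np.sin(a),z]) for r in rs],np.float32)
        v=cv2.remap(im.sum(2).astype(np.float32),uv[:,0][None],uv[:,1][None],cv2.INTER_LINEAR)[0]
        g=np.gradient(v)*sgn; i=g.argmax(); r=rs[i]
        P.append([c0[0]+r*np.cos(a),c0[1]+r*np.sin(a)])
    P=np.array(P)
    f=lambda p:np.hypot(P[:,0]-p[0],P[:,1]-p[1])-p[2]
    s=least_squares(f,[*c0,r0],loss='soft_l1',f_scale=.5); print(name,s.x.round(2),'med res',np.median(abs(f(s.x))).round(2)); return s.x
n='w5'
c=onz(n,358.5*.7,140*.7,70)[:2]
circ(70,circ(70,c,21,1,'mouth')[:2],21,1,'mouth',w=4)
circ(70,c,27,-1,'rim',w=4)
print('knob',onz(n,398*.7,455*.7,149.4+52.5), onz('w4',277.5,322.5,106.2+52.5)-[586.2,-191,0])
e=status.read_state(); R=Ro.from_euler('xyz',e['ee_rot']).as_matrix()
k=onz(n,398*.7,455*.7,149.4+52.5); print('knob in tool',R.T@(k-e['eef_pos']))
# centre between fingertips: tip inner corners at image (310,358),(483,358) z=TCP
for u in (310,483): print(R.T@(onz(n,u*.7,358*.7,149.4)-e['eef_pos']))
E
```

```text
mouth [547.96 160.96  21.46] med res 0.13
mouth [547.97 160.95  21.45] med res 0.06
rim [548.   161.33  26.38] med res 0.18
knob [465.6880691  157.42613945 201.9       ] [ -0.94713075  -1.14912342 158.7       ]
knob in tool [  1.19202416   1.89799802 -52.55641339]
[  6.91574912 -29.59846296  -0.06128968]
[ 6.97885707 32.84244689 -0.05262106]
```

```bash
cat > fit.py <<'E'
from h import *
from scipy.optimize import least_squares
def arc(n,z,c0,r0,half,w,name,yaw):
    im=cv2.GaussianBlur(cv2.imread(f'pics/{n}.png'),(0,0),.8).astype(np.float32).sum(2); P=[]
    for a in yaw+np.radians(np.arange(-half,half+1,4)):
        rs=np.arange(r0-w,r0+w,.2)
        uv=np.array([proj(n,[c0[0]+r*np.cos(a),c0[1]+r*np.sin(a),z]) for r in rs],np.float32)
        v=cv2.remap(im,uv[:,0][None],uv[:,1][None],cv2.INTER_LINEAR)[0]
        r=rs[(-np.gradient(v)).argmax()]; P.append([c0[0]+r*np.cos(a),c0[1]+r*np.sin(a)])
    P=np.array(P); f=lambda p:np.hypot(P[:,0]-p[0],P[:,1]-p[1])-r0
    s=least_squares(f,c0,loss='soft_l1',f_scale=.4); return s.x,np.median(abs(f(s.x)))
E
python3 - <<'E'
from fit import *
for n in ('w4','w5'):
    s=json.load(open(f'pics/{n}.json'))['s']; e=np.array(s['eef_pos']); R=Ro.from_euler('xyz',s['ee_rot']).as_matrix()
    for name,dz,r,h,w in [('flange top',24.3,30,50,4),('cap top',36.3,26,60,3),('knob top',52.3,10,60,4)]:
        c,res=arc(n,e[2]+dz,e[:2],r,h,w,name,s['ee_rot'][2]); print(n,name,(R.T@(np.array([*c,e[2]])-e))[:2].round(2),res.round(2))
E
```

```text
w4 flange top [-1.89  0.91] 0.1
w4 cap top [-2.04  1.08] 0.17
w4 knob top [-2.01  1.25] 0.06
w5 flange top [-1.86  0.91] 0.15
w5 cap top [-1.92  1.49] 0.12
w5 knob top [-1.91  1.69] 0.1
```

Request:
step_arm --motion '[{"tx":0.05,"ty":-0.01,"tz":0,"turn":0},{"tx":0.12,"ty":-0.025,"tz":0,"turn":0},{"tx":0.19,"ty":-0.04,"tz":0.02,"turn":0},{"tx":0.25,"ty":-0.05,"tz":0.06,"turn":0},{"tx":0.278,"ty":-0.058,"tz":0.12,"turn":0},{"tx":0.278,"ty":-0.058,"tz":0.17,"turn":0},{"tx":0.278,"ty":-0.058,"tz":0.21,"turn":0},{"tx":0.278,"ty":-0.058,"tz":0.22,"turn":0},{"tx":0.278,"ty":-0.058,"tz":0.22,"turn":0},{"tx":0.278,"ty":-0.058,"tz":0.22,"turn":0}]'

```text
time: 13.6
eef_pos: [550.0, 162.7, 84.1]
ee_rot: [-3.141, -0.001, -0.178]
contact_force: [0.3, -0.4, -1.9]
grip_width: 0.631
gripper_force: 30.0
```

```bash
python3 - <<'E'
from h import *
d,s=snap('wrist','w6'); d2,_=snap('scene','s6'); print(s['eef_pos'],s['ee_rot'],s['contact_force'])
go((550,161.6,73))
a=cv2.resize(cv2.imread('pics/w6.png')[150:350,200:370],(500,588),interpolation=cv2.INTER_CUBIC)
b=cv2.resize(cv2.imread('pics/s6.png')[120:220,265:316],(300,588),interpolation=cv2.INTER_CUBIC)
cv2.imwrite('pics/c6.png',np.hstack([a,b]))
E
```

```text
[550.01940791 162.6863174   84.1323353 ] [-3.14116384e+00 -8.33900704e-04 -1.78047948e-01] [ 0.27569386 -0.37013    -1.88814594]
t xyz [0.0001 0.0037 0.0375] turn 0 len mm 11.302643066672228
```

View pics/c6.png

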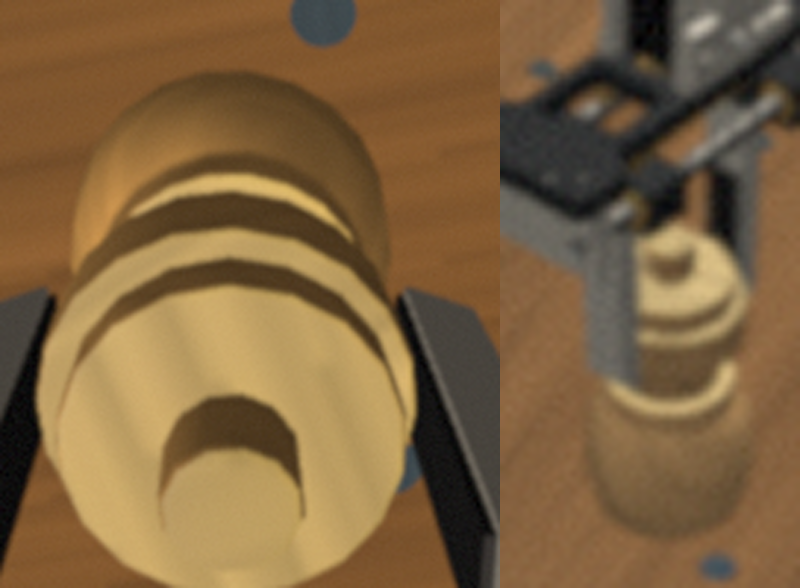

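```bash
python3 - <<'E'
from fit import *
n='w6'
s=json.load(open(f'pics/{n}.json'))['s']; e=np.array(s['eef_pos']); R=Ro.from_euler('xyz',s['ee_rot']).as_matrix()
for name,z,r,h,w in [('rim',70,26.4,24,3),('rim27',70,27,20,3),('flange top',e[2]+24.3,30,50,4),('cap top',e[2]+36.3,26,60,3),('knob top',e[2]+52.3,10,60,4)]:
    c,res=arc(n,z,[548,161],r,h,w,name,s['ee_rot'][2]); print(name,c.round(2),(R.T@(np.array([*c,e[2]])-e))[:2].round(2),res.round(2))
E
```

```text
rim [548.48 161.13] [-1.24  1.8 ] 0.09
rim27 [547.85 161.23] [-1.87  1.81] 0.09
flange top [547.97 162.11] [-1.91  0.93] 0.13
cap top [547.72 161.37] [-2.03  1.71] 0.15
knob top [547.72 161.4 ] [-2.03  1.68] 0.12
```

Request:
step_arm --motion '[{"tx":0.001,"ty":0.003,"tz":0.01,"turn":0},{"tx":0.001,"ty":0.003,"tz":0.02,"turn":0},{"tx":0.001,"ty":0.003,"tz":0.03,"turn":0},{"tx":0.001,"ty":0.003,"tz":0.037,"turn":0},{"tx":0.001,"ty":0.003,"tz":0.043,"turn":0},{"tx":0.001,"ty":0.003,"tz":0.043,"turn":0}]'

```text
time: 14.3
eef_pos: [549.8, 161.5, 70.2]
ee_rot: [3.141, 0.0, -0.178]
contact_force: [-0.4, 0.6, -2.1]
grip_width: 0.634
gripper_force: 30.0
```

Request:
step_arm --motion '[{"tx":0,"ty":0,"tz":0.004,"turn":0},{"tx":0,"ty":0,"tz":0.008,"turn":0},{"tx":0,"ty":0,"tz":0.012,"turn":0},{"tx":0,"ty":0,"tz":0.012,"turn":0}]'

```text
time: 14.7
eef_pos: [549.9, 161.6, 66.8]
ee_rot: [3.142, 0.0, -0.178]
contact_force: [-0.5, 0.3, -0.6]
grip_width: 0.631
gripper_force: 30.0
```

Request:
step_arm --motion '[{"tx":0,"ty":0,"tz":0.003,"turn":0},{"tx":0,"ty":0,"tz":0.005,"turn":0},{"tx":0,"ty":0,"tz":0.005,"turn":0}]'

```text
time: 15.0
eef_pos: [549.9, 161.6, 65.3]
ee_rot: [3.142, 0.0, -0.178]
contact_force: [-0.8, 0.7, -1.1]
grip_width: 0.634
gripper_force: 30.0
```

Request:
step_arm --motion '[{"tx":0,"ty":0,"tz":0.003,"turn":0},{"tx":0,"ty":0,"tz":0.003,"turn":0},{"tx":0,"ty":0,"tz":0.003,"turn":0}]'

```text
time: 15.3
eef_pos: [550.0, 161.6, 65.1]
ee_rot: [-3.142, -0.0, -0.178]
contact_force: [-2.8, -1.2, 8.3]
grip_width: 0.628
gripper_force: 30.0
```

Request:
step_arm --grip 1 --motion '[{"tx":0,"ty":0,"tz":0,"turn":0},{"tx":0,"ty":0,"tz":0,"turn":0},{"tx":0,"ty":0,"tz":0,"turn":0},{"tx":0,"ty":0,"tz":0,"turn":0},{"tx":0,"ty":0,"tz":0,"turn":0},{"tx":0,"ty":0,"tz":0,"turn":0}]'

```text
time: 15.9
eef_pos: [549.9, 161.6, 64.5]
ee_rot: [-3.142, 0.0, -0.178]
contact_force: [-0.0, -0.4, 0.2]
grip_width: 0.999
gripper_force: 0.0
```

Request:
step_arm --motion '[{"tx":0,"ty":0,"tz":-0.04,"turn":0},{"tx":0,"ty":0,"tz":-0.1,"turn":0},{"tx":0,"ty":0,"tz":-0.17,"turn":0},{"tx":0,"ty":0,"tz":-0.24,"turn":0},{"tx":0,"ty":0,"tz":-0.28,"turn":0},{"tx":0,"ty":0,"tz":-0.28,"turn":0},{"tx":0,"ty":0,"tz":-0.28,"turn":0},{"tx":0,"ty":0,"tz":-0.28,"turn":0}]'

```text
time: 16.7
eef_pos: [549.4, 161.4, 147.6]
ee_rot: [3.141, 0.001, -0.178]
contact_force: [-0.3, -0.3, -0.6]
grip_width: 0.999
gripper_force: 0.0
```

```bash
python3 - <<'E'
from fit import *
n='w7'; d,s=snap('wrist',n); e=s['eef_pos']; print(e,s['ee_rot'])
R=Ro.from_euler('xyz',s['ee_rot']).as_matrix()
for name,z,r,h,w in [('flange top',90,30,80,4),('cap top',102,26,80,3),('knob top',118,10,80,4)]:
    c,res=arc(n,z,[548,161],r,h,w,name,s['ee_rot'][2]); print(name,c.round(2),(R.T@(np.array([*c,e[2]])-e))[:2].round(2),res.round(2))
cv2.imwrite('pics/w7b.png',cv2.resize(cv2.imread('pics/w7.png'),(800,600),interpolation=cv2.INTER_CUBIC))
E
```

```text
[549.42729117 161.36103903 147.56927187] [ 3.14098957e+00  1.22752316e-03 -1.78187264e-01]
flange top [547.9  160.94] [-1.42  0.68] 0.29
cap top [547.72 160.54] [-1.53  1.11] 0.25
knob top [547.65 160.31] [-1.56  1.35] 0.23
```

View pics/w7b.png

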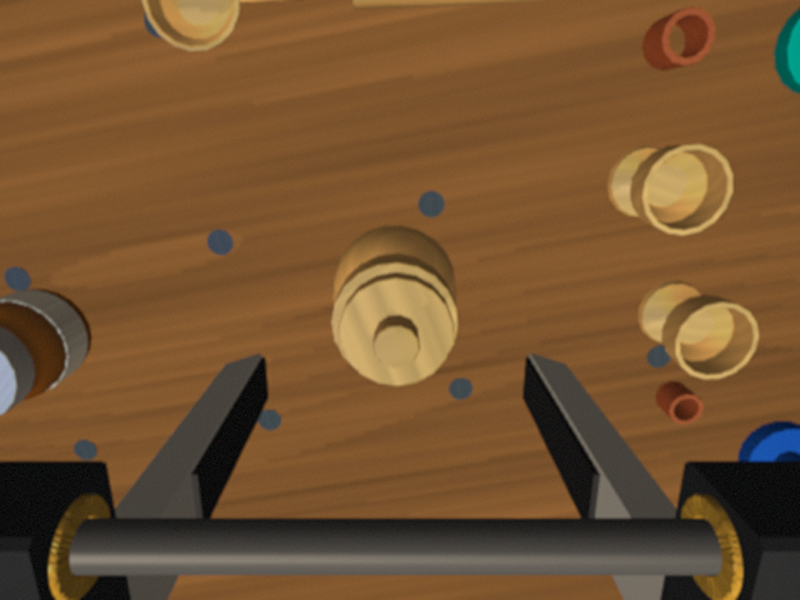

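Request:
step_arm --motion '[{"tx":-0.004,"ty":0,"tz":0.04,"turn":0},{"tx":-0.004,"ty":0,"tz":0.08,"turn":0},{"tx":-0.004,"ty":0,"tz":0.11,"turn":0},{"tx":-0.004,"ty":0,"tz":0.13,"turn":0},{"tx":-0.004,"ty":0,"tz":0.138,"turn":0},{"tx":-0.004,"ty":0,"tz":0.142,"turn":0},{"tx":-0.004,"ty":0,"tz":0.142,"turn":0},{"tx":-0.004,"ty":0,"tz":0.142,"turn":0}]'

```text
time: 17.55
eef_pos: [549.0, 161.9, 106.3]
ee_rot: [-3.141, -0.0, -0.178]
contact_force: [0.2, -0.4, 0.6]
grip_width: 0.999
gripper_force: 0.0
```

Request:
step_arm --grip -1 --motion '[{"tx":0,"ty":0.001,"tz":0.005,"turn":0},{"tx":0,"ty":0.001,"tz":0.005,"turn":0},{"tx":0,"ty":0.001,"tz":0.005,"turn":0},{"tx":0,"ty":0.001,"tz":0.005,"turn":0},{"tx":0,"ty":0.001,"tz":0.005,"turn":0},{"tx":0,"ty":0.001,"tz":0.005,"turn":0},{"tx":0,"ty":0.001,"tz":0.005,"turn":0},{"tx":0,"ty":0.001,"tz":0.005,"turn":0},{"tx":0,"ty":0.001,"tz":0.005,"turn":0},{"tx":0,"ty":0.001,"tz":0.005,"turn":0}]'

```text
time: 18.55
eef_pos: [548.7, 161.5, 104.4]
ee_rot: [-3.142, -0.0, -0.178]
contact_force: [-0.3, 0.7, 0.5]
grip_width: 0.2
gripper_force: 30.0
```

Request:
step_arm --motion '[{"tx":0,"ty":0,"tz":0,"turn":0},{"tx":0,"ty":0,"tz":0,"turn":0},{"tx":0,"ty":0,"tz":0,"turn":0}]'

```text
time: 18.85
eef_pos: [548.7, 161.5, 104.4]
ee_rot: [3.142, 0.0, -0.178]
contact_force: [-0.6, 0.2, -0.1]
grip_width: 0.209
gripper_force: 30.0
```

Gripped at about 19–20 mm, the knob's width. I'll lift slowly.

Request:
step_arm --motion '[{"tx":0,"ty":0,"tz":-0.006,"turn":0},{"tx":0,"ty":0,"tz":-0.014,"turn":0},{"tx":0,"ty":0,"tz":-0.024,"turn":0},{"tx":0,"ty":0,"tz":-0.036,"turn":0},{"tx":0,"ty":0,"tz":-0.05,"turn":0},{"tx":0,"ty":0,"tz":-0.07,"turn":0},{"tx":0,"ty":0,"tz":-0.1,"turn":0},{"tx":0,"ty":0,"tz":-0.13,"turn":0},{"tx":0,"ty":0,"tz":-0.16,"turn":0},{"tx":0,"ty":0,"tz":-0.19,"turn":0}]'

```text
time: 19.85
eef_pos: [548.8, 161.6, 162.4]
ee_rot: [-3.141, -0.0, -0.178]
contact_force: [0.1, 0.7, -0.7]
grip_width: 0.202
gripper_force: 30.0
```

Request:
step_arm --motion '[{"tx":0,"ty":0,"tz":-0.04,"turn":0},{"tx":0,"ty":0,"tz":-0.08,"turn":0},{"tx":0,"ty":0,"tz":-0.12,"turn":0},{"tx":0,"ty":0,"tz":-0.14,"turn":0},{"tx":0,"ty":0,"tz":-0.14,"turn":0},{"tx":0,"ty":0,"tz":-0.14,"turn":0},{"tx":0,"ty":0,"tz":-0.14,"turn":0},{"tx":0,"ty":0,"tz":-0.14,"turn":0}]'

```text
time: 20.65
eef_pos: [548.5, 161.4, 202.9]
ee_rot: [3.141, 0.001, -0.178]
contact_force: [0.9, -0.0, -0.6]
grip_width: 0.198
gripper_force: 30.0
```

```bash
python3 - <<'E'
from fit import *
snap('scene','s8'); d,s=snap('wrist','w8'); e=s['eef_pos']; print(e,s['ee_rot'],s['gripper_force'],s['grip_width'])
R=Ro.from_euler('xyz',s['ee_rot']).as_matrix()
for name,dz,r,h,w in [('cap top',-2.4,26,60,4),('knob top',13.6,10,60,4)]:
    c,res=arc('w8',e[2]+dz,e[:2],r,h,w,name,s['ee_rot'][2]); print(name,(R.T@(np.array([*c,e[2]])-e))[:2].round(2),res.round(2))
a=cv2.resize(cv2.imread('pics/w8.png')[100:350,180:380],(480,600),interpolation=cv2.INTER_CUBIC)
b=cv2.resize(cv2.imread('pics/s8.png')[90:215,257:323],(317,600),interpolation=cv2.INTER_CUBIC)
cv2.imwrite('pics/c8.png',np.hstack([a,b]))
E
```

```text
[548.50062667 161.4364296  202.96782891] [ 3.14131666e+00  6.60052008e-04 -1.78126837e-01] 29.999871253967285 0.20330244435435427
cap top [-0.66  0.9 ] 0.13
knob top [-0.41  0.52] 0.18
```

```bash
python3 - <<'E'
from fit import *
a=np.arctan2(-498-161,927-548)
for z,r,nm in [(90,30,'inner flange top'),(188.5,26,'cap rim'),(200.5,26,'cap top')]:
    c,res=arc('s8',z,[548,161],r,50,7,nm,a); print(nm,c.round(1),res.round(2))
E
```

```text
inner flange top [548.3 165.3] 0.72
cap rim [549.3 154.4] 0.58
cap top [548.  164.2] 0.41
```

```bash
python3 -c "
from bench import job; print(job.finish_job())"
```

```text
the job is handed in; nothing more can be done
None
```

I handed the job in at about 20.8 s with the lower lid seated in the pot and the upper lid held level by its knob about 10 cm above it. The hand-in returned no verdict. I checked the final pose only by the gripper readings and edge fits on the camera images, because I had viewed 11 pictures, one over the limit of 10.

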